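# Set the side guide of a rack nest and clamp it

### The arm

A 7-joint arm with a two-finger parallel gripper is mounted at the origin on the work surface. World frame = base frame: x ahead of the robot, y to its left, z up, the work surface at z = 0. Lengths are in mm, angles in rad, forces in N, time in s.
With the tool pointing down it reaches from about 425 to 875 mm from the base axis. Payload 8.4 kg.
Tool frame: the origin (TCP) lies at the very end of the fingers, on their centre line; the grasp point (between the pads) lies 19 mm behind it; z points along the fingers, x is the direction in which the jaws open and shut, and the axes are right-handed (so a half turn about z gives the same grasp; the last joint's range is limited). The gripper opens to 87 mm and grips with 3 to 60 N. Pads are 19 mm wide; open, the fingers measure 117 mm over their backs; the gripper's body (75 mm by 190 mm) begins 51 mm behind the grasp point.
Start: joints at [-1.242, 0.333, 0.04, 1.465, -0.013, 1.343, -0.059], TCP at [269.663, 591.393, 222.546] pointing down, gripper open.
Joint ranges: [-2.58, 2.58], [-0.38, 2.09], [-1.3, 1.39], [0.25, 2.4], [-1.5, 4.64], [0.08, 2.09], [-2.65, 2.65]. Speed limits (rad/s): [2.22, 2.22, 2.79, 2.79, 3.14, 3.14, 3.14].

### API

Orientations are given as a unit quaternion [x, y, z, w].
In Python, from cell import * gives the robot as it stands.
- The arm moves only by the tool play_rows, never from a script. Its arguments are lists of equal length, an entry for each row: "delta_pos": the shift along the tool's x, y, z in mm, a list of three; "rot": the turn, a rotation vector about the tool's x, y, z in degrees, a list of three; "jaw": the opening in per cent of the stroke, from 0 (shut) to 100 (fully open). In form: {"delta_pos": [[dx, dy, dz], ...], "rot": [[rx, ry, rz], ...], "jaw": [jaw, ...]}. A call has 1 to 12 rows; each row shifts and turns the pose as measured when the row begins, along the tool's axes as they then stand; what a row does not reach is not made up. A row lasts 1/8 s, in which the tool goes at most 62.5 mm and 10.7 degrees, less where a joint would pass 70% of its speed; a pose out of reach is approached as far as the arm can. A call is refused whole if a number of a shift passes 62.5 or a number of a turn 10.7, either way. A call with a gripper value outside its range is refused whole. The fingers move at their own pace and stop on an object; "newtons" is the grip in N (left out, the last holds). Time passes only in rows, so rows that do not move let the fingers close. It gives the time, the measured TCP pose, the force and the opening at its end, in the units of the state.
- observe(): the state, without advancing time (a new reading comes with each control period).
- grab_frame(name): name is "scene" or "top" or "wrist"; returns the picture (400x640x3 uint8, red, green, blue); there is no depth.
- get_calibration(name): a dict with "fov_y" (degrees; the focal length in pixels is half the picture's height over the tangent of half this angle, whatever the lens; pixels are square), "cx", "cy" (the principal point, pixels), "D" ([k1, k2, p1, p2, k3] as OpenCV has them; the pictures are not rectified), "eye" and "rotation" of the camera in the world; the wrist camera has in their place "tool_from_camera" (4x4, takes a point from camera to tool coordinates, whose origin is the TCP and whose axes are the tool frame's). Camera axes: x right, y down, z forward; pixel columns grow to the right and rows downward; lengths in mm; the calibration is good to about 2 mm. A picture is of the moment at which its call begins: read the wrist's pose just before it. get_calibration takes no time and is no camera call.
- job_done(): hands the job in, once; it reports no verdict.
The state is a dict: "t": time; "q": joint angles; "joint_velocities": joint speeds; "joint_efforts": joint torques, N m; "eef_pos": TCP position; "tool_rot": TCP orientation; "ft_force": force on the tool from outside, world axes, zero at the start; "moment": the same for the moment, N m; "width": finger opening in mm.
Only numpy, scipy, OpenCV 4.12 (cv2) and the standard library are available. Lean on these libraries where they do the work, as an engineer would, in place of code of your own. Each camera call takes 0.05 s, during which the arm holds its last target.

### The job

Set the rack nest for the empty tube rack standing in it: slide the slotted side guide to the engraved set line, where it presses the rack home against the fixed rail with no play; feel it bear on the rack with a light push of about 8 newtons, never 20. Then turn the wing knob on the stud clockwise until it is firmly tight (about 0.4 newton metres, not forced) so that the guide stays clamped there, let go, and leave everything else on the bench where it is.

Things in the scene. Friction and masses are not known exactly. Their poses are not given: they have to be found in the camera images.
- set_line (a point): Middle of the engraved black set line, on top of the nest's aluminium base plate (260 x 330 x 10 mm, fixed on the bench, top 10 mm above it). Axes: x along line and rail; y level, from guide to rail, the way the guide slides to close; z up. The line shows at both ends beyond guide and rack, with a 5 mm scale on the guide's side.
- rail_face (a point): Foot of the fixed steel rail's inner face at mid-length (rail 220 mm long, 34 mm high above the plate). Same axes as set_line and 60 mm from it in +y: the width of the rack. Beyond the rack's +x end stands a low end stop, 18 mm high.
- guide: Loose steel side guide, about 0.6 kg. Origin: foot of the middle of its face to the rack, on the plate; y to the rack, z up. Upright 200 long, 8 thick, 45 mm high; foot 6 mm thick, 160 wide, to 122 mm behind the face, with two slots 10 mm wide along y at x = -60 (knob's stud) and +60 (fixed low-headed screw). It slides along y only, with 1 mm play, rubbing with 2 to 5 N.
- post (a point): Centre, half-way up, of the black round push post on the guide's foot, the place to hold the guide: upright, 16 mm across, 42 mm tall above the foot, 108 mm in -y behind the guide's face, at x = 0. This point is 27 mm above the base plate.
- rack: The empty white tube rack: 190 mm along its x, 60 mm along y, 62 mm high, 0.2 to 0.4 kg, loose on the plate between guide and rail, nearly parallel to the rail and up to 11 mm short of it. Origin: centre of its underside.
- clamp: Black wing knob on the stud, 85 mm in -y from the set line. Origin: centre of its wing, about 42 mm above the bench; z up. Wing 44 long (x), 12 thick (y), 26 mm high, on a hub with a 32 mm steel flange. Starts loose, flange 0.3 to 1.2 mm above the foot; clockwise from above lowers it 0.8 mm per rad, lightly (0.03 N m) until the flange meets the foot (after 0.3 to 1.6 rad), then torque rises fast.
- rack_purple: Bystander: white rack full of purple-capped sample tubes, 138 x 72 x 88 mm, loose. Origin: centre of underside.
- rack_second: Bystander: grey rack of capped sample tubes, 116 x 50 x 88 mm, loose. Origin: centre of underside.
- spare_knob: Bystander: a spare wing knob like the one on the stud, standing loose on the bench beside the base plate. Origin: centre of underside.
- hex_key: Bystander: a small hex key, 70 x 25 x 5 mm, lying loose on the base plate beyond the guide's foot at +x. Origin: middle of the long leg's underside.
- tip_box: Bystander: closed box of pipette tips, 126 x 90 x 57 mm, loose. Origin: centre of underside.
- reagent: Bystander: amber reagent bottle, 48 mm across, 95 mm tall, loose. Origin: centre of underside.
- marker: Bystander: marker pen, 120 x 13 x 13 mm, lying loose. Origin: centre of underside.
Things that resemble listed ones, but are neither listed nor needed, are in the scene too. Of the things shaped like the guide, the steel one is meant.

How it is judged (in metres and radians):
On the way:
1. the guide's face is at the set line (within 1.5 mm) and bears on the rack with over 3 N, the rack home on the rail, the knob not yet tight (y of guide in the frame of set_line between -0.0015 and 0.0015 m and y of rack in the frame of rail_face above -0.0315 m and x of rack in the frame of rail_face between -0.02 and 0.02 m and angle between each of rack, guide's own z axis and vertical below 0.03 rad and angle between the x axis of each of rack, guide and the x axis of set_line, either way round below 0.03 rad and contact force between guide and rack above 3 N and contact force between clamp and guide below 5 N), for 0.2 s.
At the end, for the whole second after the job is handed in: Guide face within 1.5 mm of the set line, rack upright, in its nest and within 1.5 mm of the rail, both parallel to the rail (0.03 rad) and still; the knob clamps the guide with more than 25 N; nothing held (y of guide in the frame of set_line between -0.0015 and 0.0015 m and y of rack in the frame of rail_face above -0.0315 m and x of rack in the frame of rail_face between -0.02 and 0.02 m and angle between each of rack, guide's own z axis and vertical below 0.03 rad and angle between the x axis of each of rack, guide and the x axis of set_line, either way round below 0.03 rad and contact force between clamp and guide above 25 N and linear speed of each of guide, rack below 0.005 m/s); the robot touches nothing.
It fails at once if the rack is squeezed or struck by the guide with more than 20 N (contact force between guide and rack above 20 N).
It fails at once if the knob is forced: it clamps with more than 90 N (contact force between clamp and guide above 90 N).
It fails at once if a bystander is moved by more than 15 mm (distance of any of rack_purple, rack_second, spare_knob, hex_key, tip_box, reagent, marker from where it was at the start of the episode above 0.015 m).
It also fails if it takes over 72 s, if anything falls off the work surface, if the arm or the gripper's body presses on something with over 40 N, if the wrist force passes 120 N, or if a joint passes its speed limit or range.

## Working session

There is one attempt and no reset: what is moved stays moved. The work goes in short steps, Python scripts to look and compute and a tool call to move; the robot and the scene stay as the last step left them, time stands still between calls to the robot, and variables do not carry over. Pictures are saved under pics/ and viewed, and the job is handed in when it is done.

Besides the shell and the picture viewer there is one more tool, called as name(argument=value, ...), one argument or row to a line, values as JSON. play_rows: Moves the arm, as the interface text tells. Its arguments: {"type":"object","properties":{"delta_pos":{"type":"array"},"rot":{"type":"array"},"jaw":{"type":"array"},"newtons":{"type":"number"}},"required":["delta_pos","rot","jaw"]}

```bash
mkdir -p pics; cat > h.py <<'E'
from cell import *
import numpy as np, cv2
from scipy.spatial.transform import Rotation as R
def K(c):
    f=200/np.tan(np.radians(c["fov_y"])/2); return np.array([[f,0,c["cx"]],[0,f,c["cy"]],[0,0,1]])
def cam(name,s=None):
    c=get_calibration(name)
    if name=="wrist":
        s=s or observe(); T=np.array(c["tool_from_camera"]); Rt=R.from_quat(s["tool_rot"]).as_matrix()
        return c,Rt@T[:3,:3],Rt@T[:3,3]+np.array(s["eef_pos"])
    r=np.array(c["rotation"]); 
    if r.shape!=(3,3): r=R.from_quat(r).as_matrix()
    return c,r,np.array(c["eye"])
def pix2w(name,uv,z,s=None):
    c,r,e=cam(name,s); p=cv2.undistortPoints(np.array(uv,float).reshape(-1,1,2),K(c),np.array(c["D"],float)).reshape(-1,2)
    d=np.c_[p,np.ones(len(p))]@r.T
    return e+d*((np.atleast_1d(z)-e[2])/d[:,2])[:,None]
def w2pix(name,P,s=None):
    c,r,e=cam(name,s); X=(np.atleast_2d(P)-e)@r
    return cv2.projectPoints(X,np.zeros(3),np.zeros(3),K(c),np.array(c["D"],float))[0].reshape(-1,2)
E
python3 - <<'E'
from h import *
np.set_printoptions(precision=3,suppress=True)
s=observe();print(s)
for n in ["scene","top","wrist"]:
    print(n,get_calibration(n)); cv2.imwrite(f"pics/{n}0.png",grab_frame(n)[:,:,::-1])
E
```

```text
{'t': 0.0, 'q': array([-1.242,  0.334,  0.04 ,  1.466, -0.013,  1.343, -0.058]), 'joint_velocities': array([-0.001,  0.   ,  0.001,  0.   , -0.   ,  0.001,  0.001]), 'joint_efforts': array([ -0.   , -65.636,   1.335, -40.381,  -0.06 ,   0.045,   0.   ]), 'eef_pos': array([269.479, 590.996, 221.653]), 'tool_rot': array([ 0.841,  0.541, -0.001,  0.   ]), 'ft_force': array([ 0.47 , -0.27 ,  0.279]), 'moment': array([ 0.062, -0.107,  0.032]), 'width': 87.24385518220217}
scene {'fov_y': 46.99883051959391, 'cx': 321.9591824570096, 'cy': 199.41050441974488, 'D': array([0.043, 0.   , 0.   , 0.   , 0.   ]), 'eye': array([1013.068,  960.113,  850.672]), 'rotation': array([ 0.236,  0.86 , -0.438, -0.116])}
top {'fov_y': 56.32945779043139, 'cx': 321.5884376357175, 'cy': 202.4808400536056, 'D': array([-0.087,  0.   ,  0.   ,  0.   ,  0.   ]), 'eye': array([ 365.378,    6.711, 1414.293]), 'rotation': array([-0.701,  0.713, -0.02 ,  0.02 ])}
wrist {'fov_y': 64.67971001135953, 'cx': 318.49293846632963, 'cy': 200.1355059570987, 'D': array([0.019, 0.   , 0.   , 0.   , 0.   ]), 'tool_from_camera': array([[   1.   ,    0.001,    0.   ,    0.372],
       [  -0.001,    0.957,    0.291,  -79.498],
       [   0.   ,   -0.291,    0.957, -163.017],
       [   0.   ,    0.   ,    0.   ,    1.   ]])}
```

View pics/scene0.png

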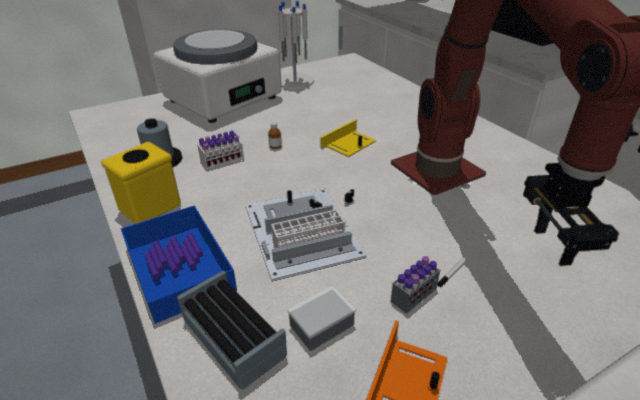

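View pics/top0.png

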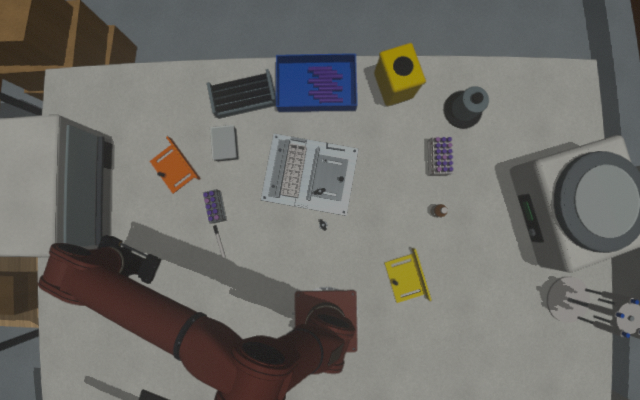

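View pics/wrist0.png

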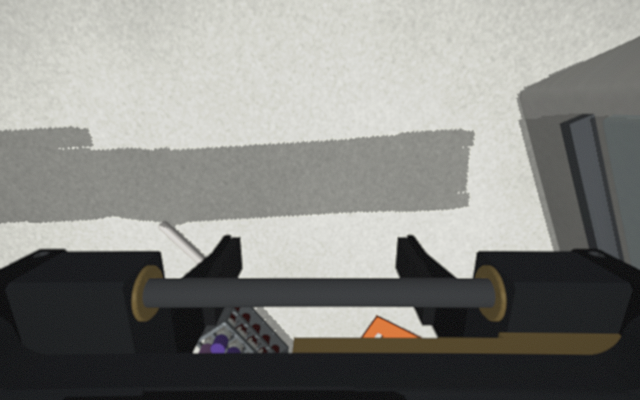

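```bash
python3 - <<'E'
import cv2
t=cv2.imread("pics/top0.png")[125:240,255:365]; cv2.imwrite("pics/topc.png",cv2.resize(t,None,fx=5,fy=5,interpolation=cv2.INTER_CUBIC))
t=cv2.imread("pics/scene0.png")[180:280,240:370]; cv2.imwrite("pics/scenec.png",cv2.resize(t,None,fx=6,fy=6,interpolation=cv2.INTER_CUBIC))
E
```

```text
(no output)
```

View pics/topc.png

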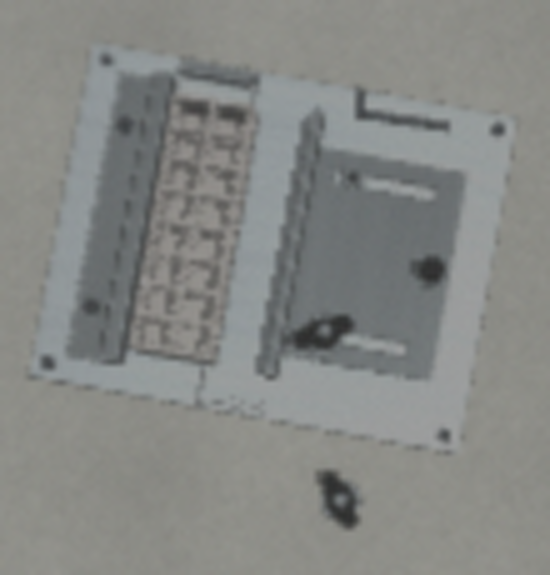

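View pics/scenec.png

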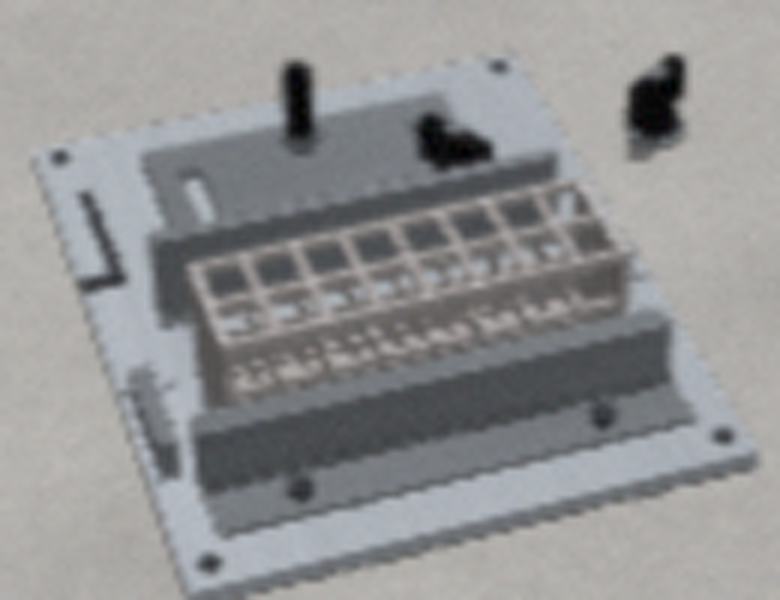

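```bash
python3 - <<'E'
from h import *
np.set_printoptions(precision=1,suppress=True)
o=np.array([255,125]); f=lambda l:(np.array(l)+.5)/5-.5+o
P=pix2w("top",f([[95,47],[515,118],[465,452],[30,375],[107,61],[498,130],[444,435],[47,362]]),10); print(P)
for a,b in [(0,1),(3,2),(0,3),(1,2),(4,5),(7,6),(4,7),(5,6)]:
    d=P[b]-P[a];print(a,b,np.linalg.norm(d),np.degrees(np.arctan2(d[1],d[0])))
print("line lower end/scale",pix2w("top",f([[201,405],[201,367]]),10))
print("post top",pix2w("top",f([[430,270]]),58))
print("knob",pix2w("top",f([[323,332]]),55))
print("guide top ends",pix2w("top",f([[314,112],[268,374]]),55))
g=lambda l:(np.array(l)+.5)/6-.5+np.array([240,180])
S=pix2w("scene",g([[60,158],[498,66],[723,436],[209,563]]),10);print("scene holes",S)
print("post",pix2w("scene",g([[296,68]]),58))
print("knob",pix2w("scene",g([[455,140]]),45), "plate ctr", P[4:].mean(0),S.mean(0))
E
```

```text
[[ 710.3  184.2   10. ]
 [ 649.8 -135.4   10. ]
 [ 396.4  -91.9   10. ]
 [ 459.8  235.2   10. ]
 [ 699.2  175.    10. ]
 [ 640.7 -122.2   10. ]
 [ 409.4  -76.3   10. ]
 [ 469.5  222.2   10. ]]
0 1 325.2170522949597 -100.71767345872723
3 2 333.1808761584123 -100.98381947810755
0 3 255.58984274191312 168.48219011339535
1 2 257.15007418251514 170.2607422621729
4 5 302.92753300284147 -101.12929988588456
7 6 304.5413884185252 -101.37227510294923
4 7 234.54234132117776 168.38992467165116
5 6 235.82582446364466 168.78398070458707
line lower end/scale [[435.  106.2  10. ]
 [463.7 105.8  10. ]]
post top [[528.6 -65.7  58. ]]
knob [[484.7  13.2  55. ]]
guide top ends [[647.5  17.2  55. ]
 [454.6  53.8  55. ]]
scene holes [[ 639.5 -119.9   10. ]
 [ 407.8  -75.3   10. ]
 [ 468.   223.9   10. ]
 [ 698.9  177.1   10. ]]
post [[529.8 -66.8  58. ]]
knob [[483.2  11.4  45. ]] plate ctr [554.7  49.7  10. ] [553.5  51.5  10. ]
```

play_rows(
  delta_pos=[
    [-15,18,-3],
    [-33,40,-3],
    [-33,40,-3],
    [-33,40,-3],
    [-33,40,-3],
    [-33,40,-3],
    [-33,40,-3],
    [-33,40,-3],
    [-33,40,0],
    [-33,40,0],
    [-33,40,0],
    [-33,40,0],
  ],
  rot=[
    [0,0,0],
    [0,0,0],
    [0,0,0],
    [0,0,0],
    [0,0,0],
    [0,0,0],
    [0,0,0],
    [0,0,0],
    [0,0,0],
    [0,0,0],
    [0,0,0],
    [0,0,0],
  ],
  jaw=[50,50,50,50,50,50,50,50,50,50,50,50],
  newtons=30,
)

```text
t: 1.65
eef_pos: [534.0, 29.3, 247.1]
tool_rot: [0.842, 0.539, 0.0, -0.001]
ft_force: [1.4, 0.7, -0.1]
width: 43.8
```

play_rows(
  delta_pos=[
    [0,0,0],
    [0,0,0],
    [0,0,0],
    [0,0,0],
  ],
  rot=[
    [0,0,-6.7],
    [0,0,-6.7],
    [0,0,0],
    [0,0,0],
  ],
  jaw=[50,50,50,50],
)

```text
t: 2.15
eef_pos: [533.1, 19.5, 247.2]
tool_rot: [0.777, 0.63, 0.0, -0.0]
ft_force: [-0.0, 0.1, -0.0]
width: 43.4
```

```bash
python3 - <<'E'
from h import *
import pickle
s=observe(); im=grab_frame("wrist")[:,:,::-1]
print(s["eef_pos"],s["tool_rot"],s["ft_force"],s["moment"],s["q"])
pickle.dump(s,open("s1.pkl","wb")); cv2.imwrite("pics/w1.png",im)
cv2.imwrite("pics/w1b.png",cv2.resize(im,(800,500),interpolation=cv2.INTER_CUBIC))
E
```

```text
[533.07490579  19.5431166  247.196867  ] [ 7.76502426e-01  6.30113970e-01  3.49885299e-04 -4.95166339e-04] [-0.02293582  0.13489556 -0.04171214] [ 0.02447269 -0.02874535 -0.06403143] [-0.60090499  0.07636506  0.51417292  1.734108   -0.03978755  1.34111195
  1.28448128]
```

View pics/w1b.png

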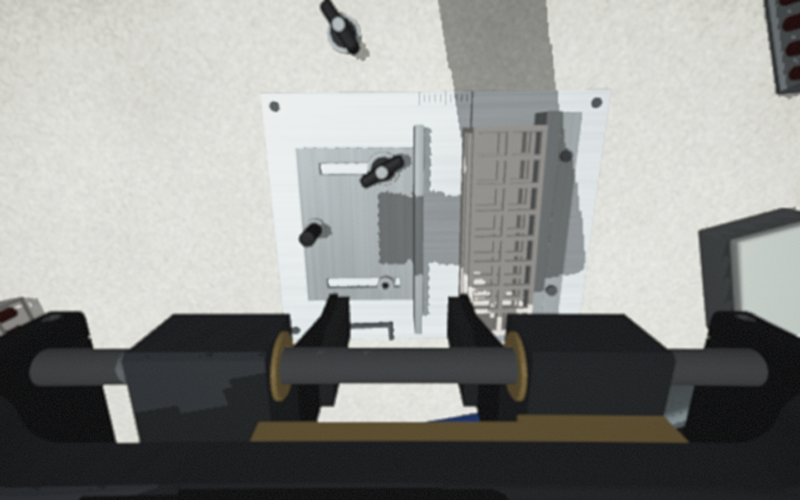

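```bash
python3 - <<'E'
import cv2
im=cv2.imread("pics/w1.png")
cv2.imwrite("pics/w1c.png",cv2.resize(im[60:210,200:360],None,fx=4.9,fy=4,interpolation=cv2.INTER_CUBIC)[:,:] if 0 else cv2.resize(im[60:205,200:400],None,fx=4,fy=4,interpolation=cv2.INTER_CUBIC))
E
```

```text
(no output)
```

View pics/w1c.png

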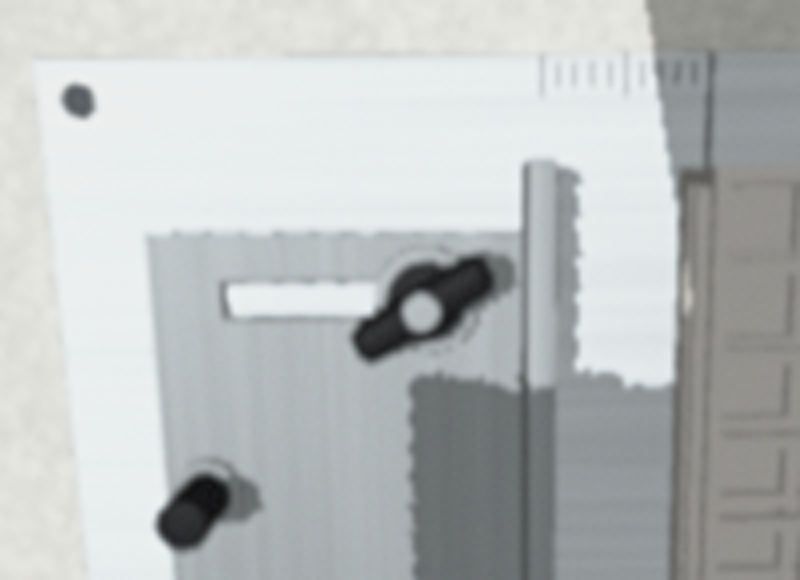

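```bash
cat > m.py <<'E'
from h import *
import pickle
np.set_printoptions(precision=1,suppress=True)
E
python3 - <<'E'
from m import *
s=pickle.load(open("s1.pkl","rb"))
f=lambda l:(np.array(l)+.5)/4-.5+np.array([200,60])
W=lambda l,z:pix2w("wrist",f(l),z,s)
L=W([[712,58],[710,165],[542,75],[627,75],[78,100]],10);print(L)
# plate corner hole pixels: from w1b (1.25x)
h=pix2w("wrist",np.array([[274,106],[597,102]])/1.25,10,s);print(h)
d=h[1]-h[0];print("ang y",np.degrees(np.arctan2(d[1],d[0])),np.linalg.norm(d))
g=W([[555,163],[555,385]],55);print("guide face top",g)
p=W([[182,523]],58);q=W([[215,492]],16);print("post",p,q)
k=W([[422,312],[372,342],[487,275]],55);print("knob",k)
th=np.radians(78.9);Y=np.array([np.cos(th),np.sin(th)]);X=np.array([Y[1],-Y[0]])
for n,a in [("line",L),("gf",g),("post",p),("postbase",q),("knob",k)]:
    print(n,np.c_[a[:,:2]@X,a[:,:2]@Y])
E
```

```text
[[437.  111.3  10. ]
 [466.6 106.2  10. ]
 [431.3  61.4  10. ]
 [436.5  86.   10. ]
 [410.1 -74.7  10. ]]
[[410.3 -74.7  10. ]
 [469.9 225.3  10. ]]
ang y 78.7637826222613 305.8265511577946
guide face top [[456.2  57.8  55. ]
 [514.7  46.7  55. ]]
post [[531.4 -66.1  58. ]] [[532.6 -65.2  16. ]]
knob [[487.2  14.5  55. ]
 [492.4  -1.   55. ]
 [481.1  34.1  55. ]]
line [[407.5 193.3]
 [437.4 194.1]
 [411.4 143.3]
 [411.7 168.4]
 [416.8   5.6]]
gf [[436.6 144.6]
 [496.1 144.9]]
post [[534.1  37.4]]
postbase [[535.2  38.6]]
knob [[475.4 108. ]
 [483.4  93.8]
 [465.6 126.1]]
```

play_rows(
  delta_pos=[
    [-20,4,10],
    [-30,6,30],
    [-30,6,30],
    [-4,0,40],
    [0,0,30],
    [0,0,10],
    [0,0,0],
    [0,0,0],
  ],
  rot=[
    [0,0,-0.7],
    [0,0,0],
    [0,0,0],
    [0,0,0],
    [0,0,0],
    [0,0,0],
    [0,0,0],
    [0,0,0],
  ],
  jaw=[50,50,50,50,50,50,50,50],
)

```text
t: 3.2
eef_pos: [533.7, -65.8, 95.7]
tool_rot: [0.774, 0.633, 0.003, 0.0]
ft_force: [0.2, 0.4, 0.8]
width: 43.6
```

```bash
python3 - <<'E'
from m import *
s=observe(); im=grab_frame("wrist")[:,:,::-1]
print(s["eef_pos"],s["ft_force"],s["moment"],s["q"])
print("tool x ang",np.degrees(np.arctan2(*R.from_quat(s["tool_rot"]).as_matrix()[[1,0],0])))
Rt=R.from_quat(s["tool_rot"]).as_matrix(); print("to post(tool)",Rt.T@(np.array([531.7,-65.8,22])-s["eef_pos"]))
pickle.dump(s,open("s2.pkl","wb")); cv2.imwrite("pics/w2.png",im)
E
```

```text
[533.7 -65.8  95.7] [0.2 0.4 0.8] [ 0. -0. -0.] [-0.5  0.2  0.6  1.9 -0.1  1.   1.5]
tool x ang 78.53699140385777
to post(tool) [-0.7 -2.3 73.6]
```

View pics/w2.png

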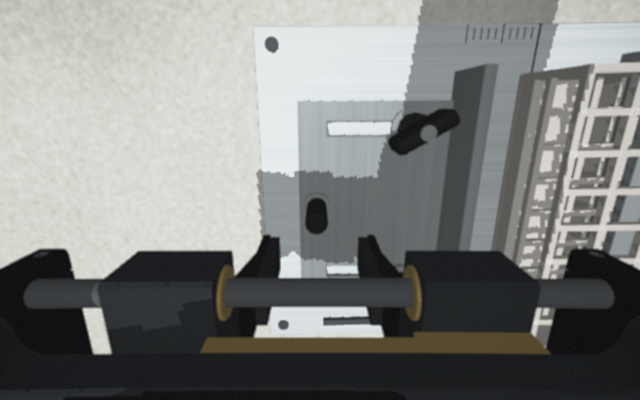

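```bash
python3 - <<'E'
from m import *
s=pickle.load(open("s2.pkl","rb"))
P=pix2w("wrist",[[317,223]],58,s)
Rt=R.from_quat(s["tool_rot"]).as_matrix(); print(P,(P-s["eef_pos"])@Rt)
L=pix2w("wrist",[[541,25],[536,65]],10,s);print(L,L[:,:2]@[.1925,.9813])
E
```

```text
[[531.7 -66.   58. ]] [[-0.8 -2.2 37.6]]
[[436.4 112.2  10. ]
 [461.8 109.2  10. ]] [194.1 196. ]
```

play_rows(
  delta_pos=[
    [-0.8,-2.2,20],
    [0,0,25],
    [0,0,18],
    [0,0,6],
    [0,0,0],
    [0,0,0],
    [0,0,0],
    [0,0,0],
    [0,0,0],
    [0,0,0],
  ],
  rot=[
    [0,0,-0.3],
    [0,0,0],
    [0,0,0],
    [0,0,0],
    [0,0,0],
    [0,0,0],
    [0,0,0],
    [0,0,0],
    [0,0,0],
    [0,0,0],
  ],
  jaw=[50,50,50,50,50,20,10,0,0,0],
  newtons=20,
)

```text
t: 4.5
eef_pos: [537.1, -65.6, 31.1]
tool_rot: [0.772, 0.635, 0.007, 0.003]
ft_force: [1.0, -0.5, -2.3]
width: 15.2
```

```bash
cat > st.py <<'E'
from m import *
s=observe(); Rt=R.from_quat(s["tool_rot"]).as_matrix()
np.set_printoptions(precision=2,suppress=True)
print(s["t"],s["eef_pos"],"w",s["width"],"F tool",Rt.T@s["ft_force"],"M tool",Rt.T@s["moment"],"angx",np.degrees(np.arctan2(Rt[1,0],Rt[0,0])),"tilt",Rt[:,2])
Y=np.array([.1925,.9813]);X=np.array([.9813,-.1925]);p=s["eef_pos"][:2]
print("X,Y plate",p@X,p@Y,"faceY if gripping",p@Y+108,"q7",s["q"][6])
E
python3 st.py
```

```text
4.5 [537.11 -65.61  31.14] w 15.205301753479366 F tool [-0.36  1.07  2.34] M tool [-0.1  -0.04 -0.01] angx 78.88848996557199 tilt [ 0.02  0.   -1.  ]
X,Y plate 539.6951346730735 39.0059387101841 faceY if gripping 147.0059387101841 q7 1.6092395643330664
```

play_rows(
  delta_pos=[
    [2,0,0],
    [4,0,0],
    [5,0,0],
    [5,0,0],
    [5,0,0],
    [4,0,0],
    [2,0,0],
    [0,0,0],
  ],
  rot=[
    [0,0,0],
    [0,0,0],
    [0,0,0],
    [0,0,0],
    [0,0,0],
    [0,0,0],
    [0,0,0],
    [0,0,0],
  ],
  jaw=[0,0,0,0,0,0,0,0],
)

```text
t: 5.5
eef_pos: [542.2, -38.2, 31.1]
tool_rot: [0.772, 0.635, 0.007, 0.004]
ft_force: [-0.3, -2.1, -1.3]
width: 15.3
```

```bash
python3 st.py
```

```text
5.5 [542.18 -38.16  31.1 ] w 15.278998021790756 F tool [-2.12  0.07  1.29] M tool [ 0.01 -0.61  0.01] angx 78.86624765026839 tilt [ 0.01  0.   -1.  ]
X,Y plate 539.3920060414769 66.92206614407318 faceY if gripping 174.9220661440732 q7 1.5525354170958565
```

play_rows(
  delta_pos=[
    [2,0,0],
    [2,0,0],
    [2,0,0],
    [2,0,0],
    [2,0,0],
    [1,0,0],
  ],
  rot=[
    [0,0,0],
    [0,0,0],
    [0,0,0],
    [0,0,0],
    [0,0,0],
    [0,0,0],
  ],
  jaw=[0,0,0,0,0,0],
)

```text
t: 6.25
eef_pos: [544.2, -27.7, 31.1]
tool_rot: [0.773, 0.635, 0.006, 0.004]
ft_force: [-0.8, -6.5, -0.8]
width: 15.3
```

```bash
python3 - <<'E'
exec(open("st.py").read())
im=grab_frame("wrist")[:,:,::-1];pickle.dump(s,open("s3.pkl","wb")); cv2.imwrite("pics/w3.png",im)
E
```

```text
6.25 [544.23 -27.66  31.1 ] w 15.255352405225738 F tool [-6.55  0.48  0.8 ] M tool [ 0.08 -1.35 -0.06] angx 78.81613430904504 tilt [ 0.01  0.   -1.  ]
X,Y plate 539.3741872340024 77.61730494059515 faceY if gripping 185.61730494059515 q7 1.5302417932963484
```

View pics/w3.png

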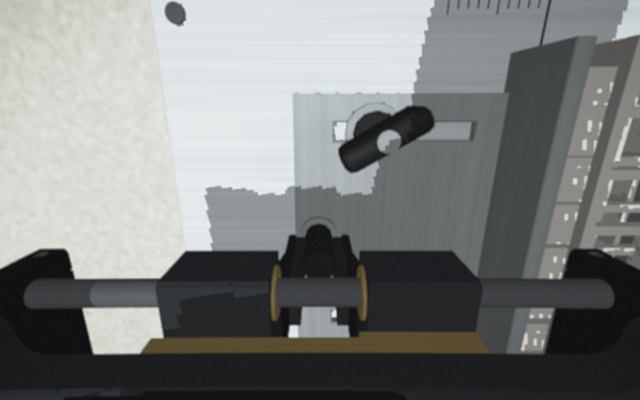

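play_rows(
  delta_pos=[
    [1,0,0],
    [1,0,0],
    [1,0,0],
    [1,0,0],
    [1,0,0],
  ],
  rot=[
    [0,0,0],
    [0,0,0],
    [0,0,0],
    [0,0,0],
    [0,0,0],
  ],
  jaw=[0,0,0,0,0],
)

```text
t: 6.92
eef_pos: [544.4, -26.1, 31.1]
tool_rot: [0.774, 0.634, 0.005, 0.005]
ft_force: [-0.7, -6.5, -0.5]
width: 15.5
```

```bash
python3 st.py
```

```text
6.925 [544.39 -26.1   31.1 ] w 15.484984893458364 F tool [-6.47  0.56  0.49] M tool [ 0.03 -1.28 -0.07] angx 78.65784058733496 tilt [ 0.01 -0.   -1.  ]
X,Y plate 539.2310082367093 79.18341296926202 faceY if gripping 187.183412969262 q7 1.5201591559973897
```

play_rows(
  delta_pos=[
    [1.5,0,0],
    [1.5,0,0],
    [1.5,0,0],
  ],
  rot=[
    [0,0,0],
    [0,0,0],
    [0,0,0],
  ],
  jaw=[0,0,0],
)

```text
t: 7.3
eef_pos: [544.7, -23.8, 31.1]
tool_rot: [0.774, 0.633, 0.004, 0.005]
ft_force: [-1.9, -6.5, -0.5]
width: 15.6
```

```bash
python3 st.py
```

```text
7.3 [544.71 -23.8   31.1 ] w 15.579584301638882 F tool [-6.77 -0.59  0.5 ] M tool [ 0.05 -1.23 -0.05] angx 78.55011837209155 tilt [ 0.01 -0.   -1.  ]
X,Y plate 539.1020708242966 81.49861713095167 faceY if gripping 189.4986171309517 q7 1.5113765668398813
```

play_rows(
  delta_pos=[
    [1.5,0,0],
    [1.5,0,0],
    [1.5,0,0],
  ],
  rot=[
    [0,0,-0.2],
    [0,0,-0.2],
    [0,0,0],
  ],
  jaw=[0,0,0],
)

```text
t: 7.68
eef_pos: [545.1, -21.4, 31.1]
tool_rot: [0.772, 0.635, 0.003, 0.006]
ft_force: [-1.3, -6.2, 0.3]
width: 15.2
```

```bash
python3 st.py
```

```text
7.675 [545.14 -21.4   31.1 ] w 15.244931871425477 F tool [-6.33 -0.12 -0.33] M tool [ 0.04 -1.17 -0.04] angx 78.84382926431464 tilt [ 0.01 -0.01 -1.  ]
X,Y plate 539.0644210416507 83.9364806954526 faceY if gripping 191.9364806954526 q7 1.5090585057629897
```

play_rows(
  delta_pos=[
    [1.5,0,0],
    [1.5,0,0],
  ],
  rot=[
    [0,0,0],
    [0,0,0],
  ],
  jaw=[0,0],
)

```text
t: 7.92
eef_pos: [545.4, -21.0, 31.1]
tool_rot: [0.773, 0.634, 0.002, 0.007]
ft_force: [-0.9, -8.4, -0.4]
width: 15.0
```

```bash
python3 - <<'E'
exec(open("st.py").read())
im=grab_frame("wrist")[:,:,::-1];pickle.dump(s,open("s4.pkl","wb")); cv2.imwrite("pics/w4.png",im)
cv2.imwrite("pics/w4c.png",cv2.resize(im[0:140,330:530],None,fx=4,fy=4,interpolation=cv2.INTER_CUBIC))
E
```

```text
7.925 [545.4  -20.96  31.11] w 14.977818565469917 F tool [-8.42  0.71  0.49] M tool [-0.21 -1.79 -0.09] angx 78.73432401332508 tilt [ 0.01 -0.01 -1.  ]
X,Y plate 539.2360039055509 84.42500180894362 faceY if gripping 192.42500180894362 q7 1.503167277426535
```

View pics/w4c.png

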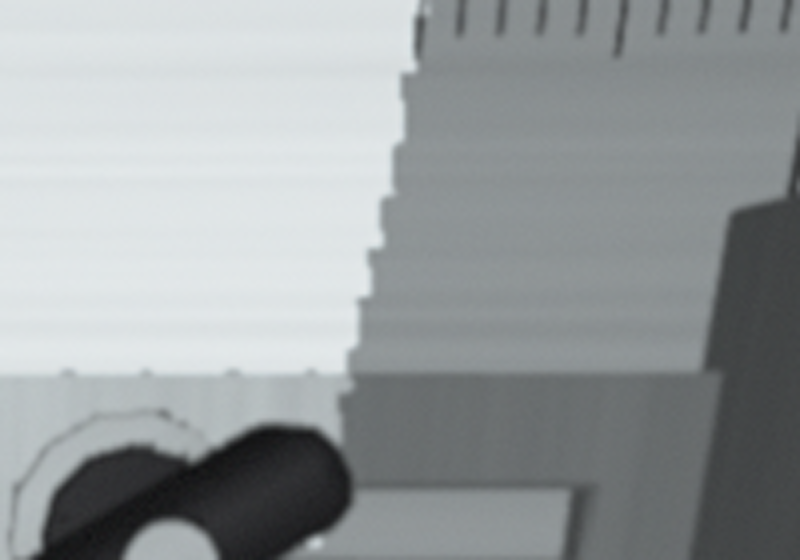

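```bash
python3 - <<'E'
from m import *
s=pickle.load(open("s4.pkl","rb"))
f=lambda l:(np.array(l)+.5)/4-.5+np.array([330,0])
P=np.r_[pix2w("wrist",f([[735,213],[700,372],[795,190],[799,130]]),10,s),pix2w("wrist",f([[720,373],[696,540]]),16,s)]
print(np.c_[P[:,:2]@[.9813,-.1925],P[:,:2]@[.1925,.9813]])
im=cv2.imread("pics/w4.png");cv2.imwrite("pics/w4d.png",cv2.resize(im[0:75,460:560],None,fx=8,fy=8,interpolation=cv2.INTER_CUBIC))
E
```

```text
[[435.2 186.7]
 [454.8 185.8]
 [432.6 193.8]
 [425.7 192.9]
 [455.  185.1]
 [476.6 185.9]]
```

View pics/w4d.png

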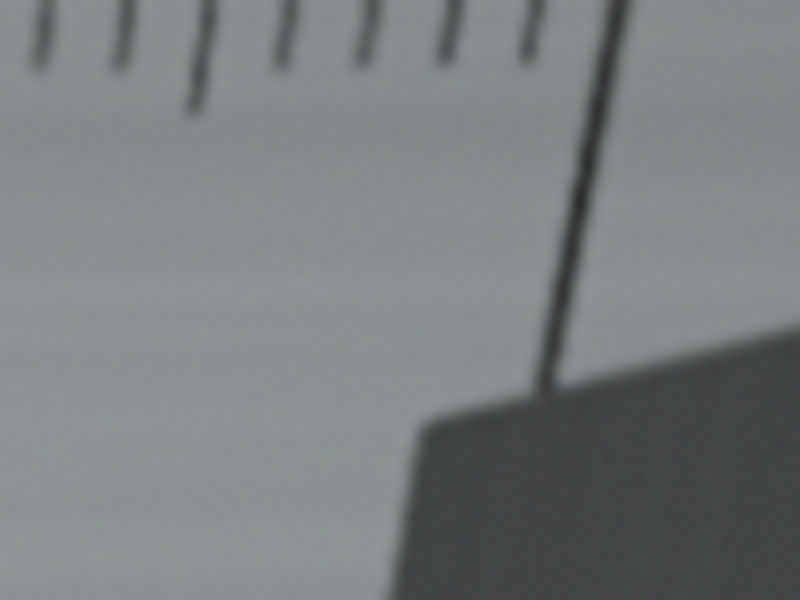

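play_rows(
  delta_pos=[
    [1.5,0,0],
    [1.8,0,0],
  ],
  rot=[
    [0,0,0],
    [0,0,0],
  ],
  jaw=[0,0],
)

```text
t: 8.22
eef_pos: [545.4, -21.0, 31.1]
tool_rot: [0.774, 0.633, 0.001, 0.007]
ft_force: [-1.9, -10.0, 1.3]
width: 15.1
```

```bash
python3 - <<'E'
exec(open("st.py").read())
for n in ["wrist","scene"]:
  im=grab_frame(n)[:,:,::-1]; cv2.imwrite(f"pics/{n}5.png",im)
im=cv2.imread("pics/wrist5.png");cv2.imwrite("pics/w5d.png",cv2.resize(im[0:75,460:560],None,fx=8,fy=8,interpolation=cv2.INTER_CUBIC))
im=cv2.imread("pics/scene5.png");cv2.imwrite("pics/s5c.png",cv2.resize(im[180:280,240:370],None,fx=6,fy=6,interpolation=cv2.INTER_CUBIC))
pickle.dump(s,open("s5.pkl","wb"))
E
```

```text
8.225 [545.43 -21.01  31.08] w 15.084990608186976 F tool [-10.21   0.12  -1.17] M tool [ 0.01 -1.98 -0.13] angx 78.57448639711824 tilt [ 0.01 -0.01 -1.  ]
X,Y plate 539.270233660814 84.38066427540048 faceY if gripping 192.38066427540048 q7 1.4966518746357917
```

View pics/s5c.png

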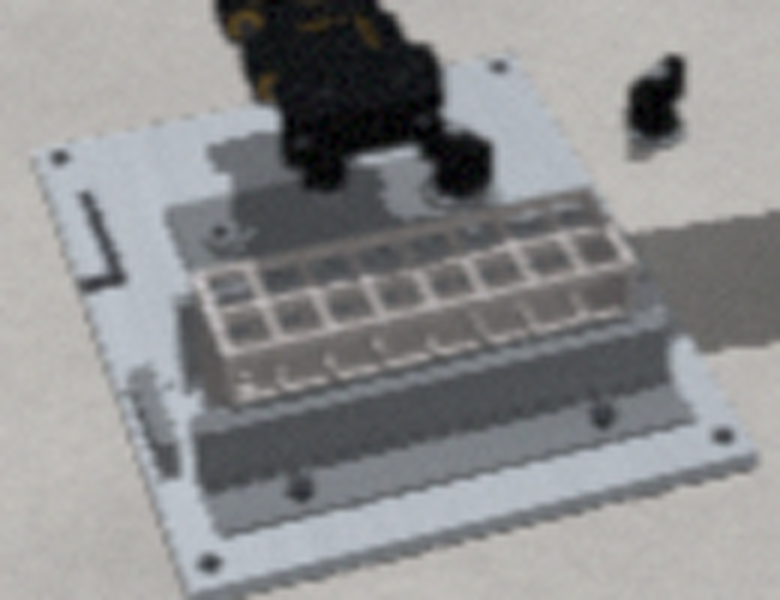

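View pics/w5d.png

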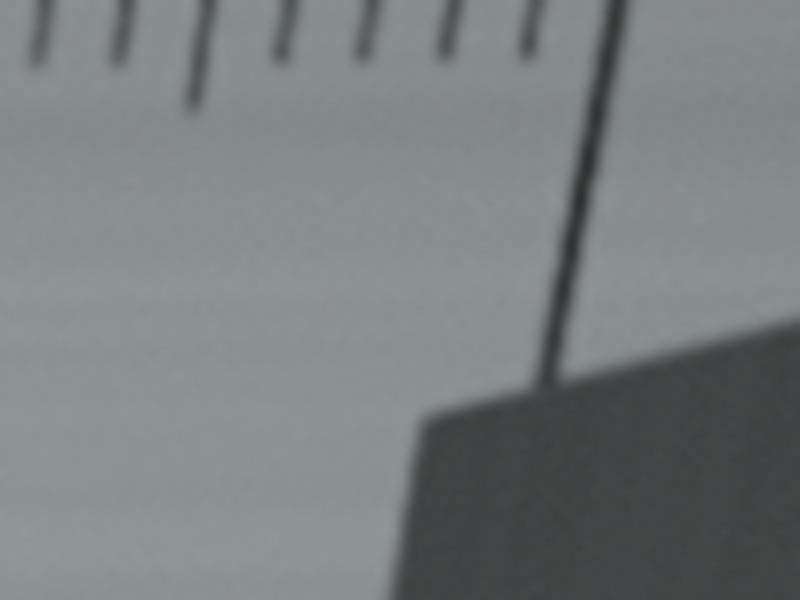

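play_rows(
  delta_pos=[
    [1.8,0,0],
    [1.8,0,0],
    [1.8,0,0],
    [1.8,0,0],
  ],
  rot=[
    [0,0,-0.2],
    [0,0,0],
    [0,0,0],
    [0,0,0],
  ],
  jaw=[0,0,0,0],
)

```text
t: 8.82
eef_pos: [545.4, -21.1, 31.0]
tool_rot: [0.775, 0.632, -0.002, 0.009]
ft_force: [-1.6, -9.9, 0.5]
width: 15.2
```

```bash
python3 st.py
```

```text
8.825 [545.41 -21.12  31.05] w 15.151982829342144 F tool [-10.03   0.38  -0.39] M tool [-0.01 -1.82 -0.09] angx 78.4289397199846 tilt [ 0.01 -0.02 -1.  ]
X,Y plate 539.2727726943342 84.26909780743782 faceY if gripping 192.26909780743782 q7 1.4860845102918903
```

play_rows(
  delta_pos=[
    [2.3,0,0],
    [2.3,0,0],
    [2.3,0,0],
    [2.3,0,0],
  ],
  rot=[
    [0,0,0],
    [0,0,0],
    [0,0,0],
    [0,0,0],
  ],
  jaw=[0,0,0,0],
)

```text
t: 9.32
eef_pos: [545.4, -21.2, 31.0]
tool_rot: [0.777, 0.629, -0.006, 0.012]
ft_force: [-1.9, -10.2, 0.5]
width: 15.1
```

```bash
python3 st.py
```

```text
9.325 [545.45 -21.18  30.96] w 15.069395032896859 F tool [-10.4    0.29  -0.22] M tool [ 0.05 -2.07 -0.16] angx 78.00577145681781 tilt [ 0.01 -0.03 -1.  ]
X,Y plate 539.326230229167 84.21091374724988 faceY if gripping 192.2109137472499 q7 1.468662340907608
```

play_rows(
  delta_pos=[
    [0.5,0,0],
    [0,0,0],
    [0,0,0],
    [0,0,0],
    [0,0,0],
    [0,0,-10],
    [0,0,-25],
    [0,0,-30],
    [0,0,-25],
    [0,0,0],
  ],
  rot=[
    [0,0,0],
    [0,0,0],
    [0,0,0],
    [0,0,0],
    [0,0,0],
    [0,0,0],
    [0,0,0],
    [0,0,0],
    [0,0,0],
    [0,0,0],
  ],
  jaw=[0,0,30,40,40,40,40,40,40,40],
)

```text
t: 10.58
eef_pos: [546.1, -15.7, 126.7]
tool_rot: [0.777, 0.63, -0.004, 0.011]
ft_force: [-0.9, 0.4, -0.5]
width: 34.6
```

```bash
python3 - <<'E'
exec(open("st.py").read())
im=grab_frame("wrist")[:,:,::-1];pickle.dump(s,open("s6.pkl","wb")); cv2.imwrite("pics/w6.png",im)
cv2.imwrite("pics/w6b.png",cv2.resize(im,(800,500),interpolation=cv2.INTER_CUBIC))
print(s["q"])
E
```

```text
10.575 [546.11 -15.66 126.68] w 34.6250043385606 F tool [ 0.18 -0.93  0.53] M tool [ 0.08  0.03 -0.03] angx 78.0834112014359 tilt [ 0.01 -0.02 -1.  ]
X,Y plate 538.9165202786438 89.75701143600308 faceY if gripping 197.7570114360031 q7 1.396914600204788
[-0.58  0.21  0.57  1.87 -0.1   1.09  1.4 ]
```

View pics/w6b.png

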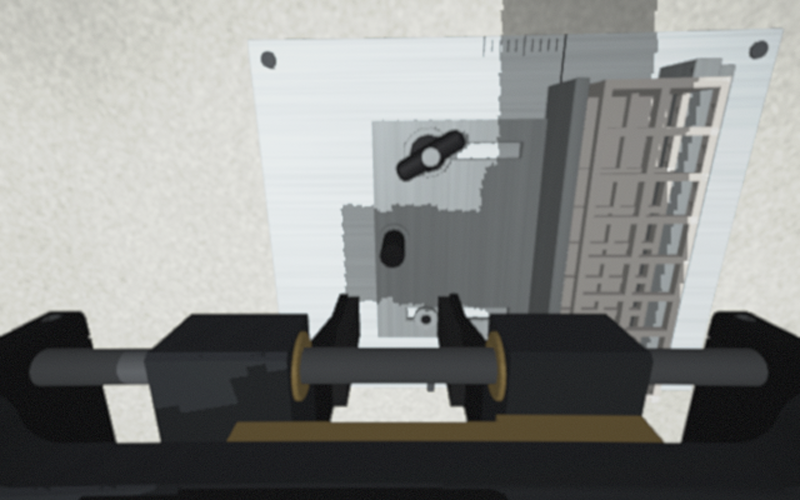

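```bash
python3 - <<'E'
from m import *
s=pickle.load(open("s6.pkl","rb"))
im=cv2.imread("pics/w6.png");cv2.imwrite("pics/w6c.png",cv2.resize(im[20:220,290:490],None,fx=3,fy=3,interpolation=cv2.INTER_CUBIC))
W=lambda l,z:pix2w("wrist",np.array(l)/1.25-.1,z,s)
P=np.r_[W([[392,256]],58),W([[430,157],[405,172],[458,141]],55),W([[548,90]],10),W([[566,38],[561,80]],10)]
print(P); print(np.c_[P[:,:2]@[.9813,-.1925],P[:,:2]@[.1925,.9813]])
d=P[3]-P[2];print(np.degrees(np.arctan2(d[1],d[0])))
h=W([[268,59],[758,49]],10);d=h[1]-h[0];print(h,np.degrees(np.arctan2(d[1],d[0])),np.linalg.norm(d))
E
```

```text
[[540.8 -19.7  58. ]
 [487.3  14.1  55. ]
 [492.7  -1.7  55. ]
 [481.8  31.3  55. ]
 [465.3  98.3  10. ]
 [437.6 111.7  10. ]
 [461.1 106.8  10. ]]
[[534.4  84.8]
 [475.5 107.7]
 [483.8  93.2]
 [466.8 123.4]
 [437.7 186. ]
 [408.  193.9]
 [431.9 193.6]]
108.2437170591645
[[409.8 -74.8  10. ]
 [469.4 224.8  10. ]] 78.74261554359715 305.43388597375395
```

View pics/w6c.png

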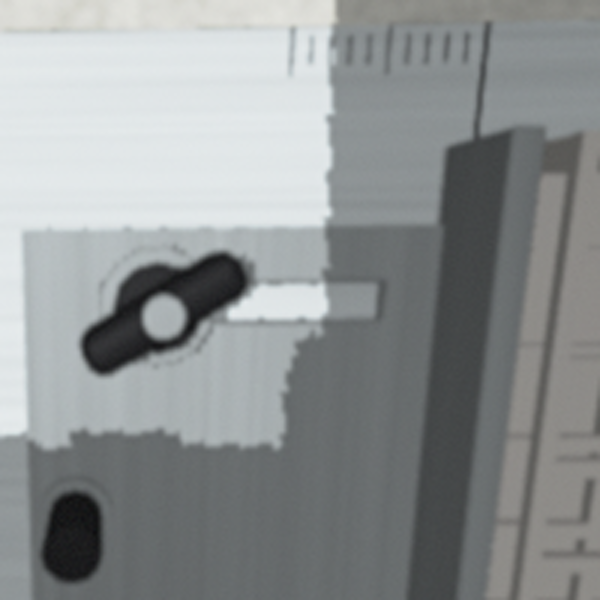

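play_rows(
  delta_pos=[
    [5,-18,0],
    [6,-24,0],
    [5,-20,0],
    [0,0,0],
    [0,0,0],
    [0,0,0],
    [0,0,0],
    [0,0,0],
    [0,0,0],
    [0,0,0],
  ],
  rot=[
    [0,0,-4],
    [0,0,0],
    [0,0,-4],
    [0,0,-9],
    [0,0,-10],
    [0,0,-10],
    [0,0,-10],
    [0,0,-10],
    [0,0,-10],
    [0,0,0],
  ],
  jaw=[40,40,40,40,40,40,40,40,40,40],
)

```text
t: 11.88
eef_pos: [478.7, 10.4, 116.8]
tool_rot: [0.282, 0.959, -0.013, 0.0]
ft_force: [-0.0, 0.2, 0.7]
width: 35.2
```

```bash
python3 - <<'E'
exec(open("st.py").read())
print(s["q"])
def go(pos,ang):
    a=np.radians(ang);T=np.array([[np.cos(a),np.sin(a),0],[np.sin(a),-np.cos(a),0],[0,0,-1]]).T
    T=np.c_[[np.cos(a),np.sin(a),0],[np.sin(a),-np.cos(a),0],[0,0,-1]]
    print("move",Rt.T@(np.array(pos)-s["eef_pos"]),"rot",np.degrees(R.from_matrix(Rt.T@T).as_rotvec()))
go([487.3,14.1,110],198.2)
E
```

```text
11.875 [478.72  10.44 116.83] w 35.15179283743487 F tool [ 0.1   0.13 -0.75] M tool [-0.05  0.12  0.01] angx 147.21342042557964 tilt [-0.01 -0.03 -1.  ]
X,Y plate 467.7622788182494 102.40157325362742 faceY if gripping 210.40157325362742 q7 2.462060028242659
[-0.6   0.07  0.48  2.02 -0.01  1.07  2.46]
move [-5.17  7.89  6.67] rot [ -1.58  -0.21 -50.99]
```

play_rows(
  delta_pos=[
    [-5,8,0],
    [0,0,0],
    [0,0,0],
    [0,0,0],
    [0,0,0],
    [0,0,0],
    [0,0,0],
    [0,0,0],
    [0,0,0],
    [0,0,0],
    [0,0,0],
    [0,0,0],
  ],
  rot=[
    [-1.5,0,10.5],
    [0,0,10.5],
    [0,0,10.5],
    [0,0,10.5],
    [0,0,10.5],
    [0,0,10.5],
    [0,0,10.5],
    [0,0,10.5],
    [0,0,10.5],
    [0,0,10.5],
    [0,0,10.5],
    [0,0,10.5],
  ],
  jaw=[40,40,40,40,40,40,40,40,40,40,40,40],
)

```text
t: 13.38
eef_pos: [483.0, 14.1, 111.0]
tool_rot: [0.988, 0.156, -0.0, 0.004]
ft_force: [-0.7, 0.4, -1.0]
width: 34.9
```

```bash
cat > go.py <<'E'
exec(open("st.py").read())
def go(pos,ang):
    a=np.radians(ang)
    T=np.c_[[np.cos(a),np.sin(a),0],[np.sin(a),-np.cos(a),0],[0,0,-1]]
    print("move",Rt.T@(np.array(pos)-s["eef_pos"]),"rot",np.degrees(R.from_matrix(Rt.T@T).as_rotvec()))
E
python3 - <<'E'
exec(open("go.py").read())
go([487.3,14.1,110],18.2)
E
```

```text
13.375 [483.05  14.06 111.  ] w 34.87325422352084 F tool [-0.53 -0.62  0.97] M tool [-0.06 -0.1   0.01] angx 17.905154397215686 tilt [ 0.   -0.01 -1.  ]
X,Y plate 471.3063203427506 106.78809662124394 faceY if gripping 214.78809662124394 q7 0.2410500246093395
move [4.06 1.27 1.  ] rot [ 0.4   0.11 -0.29]
```

play_rows(
  delta_pos=[
    [4,1.2,5],
    [0,0,5],
    [0,0,0],
  ],
  rot=[
    [0.4,0,-0.3],
    [0,0,0],
    [0,0,0],
  ],
  jaw=[40,40,40],
)

```text
t: 13.75
eef_pos: [486.9, 14.1, 99.4]
tool_rot: [0.987, 0.159, -0.002, 0.0]
ft_force: [0.3, 0.2, -0.4]
width: 35.0
```

```bash
python3 - <<'E'
exec(open("go.py").read())
im=grab_frame("wrist")[:,:,::-1];pickle.dump(s,open("s7.pkl","wb")); cv2.imwrite("pics/w7.png",im)
go([487.3,14.1,34],18.2)
print(w2pix("wrist",[[487.3,14.1,55],[487.3-.31*18,14.1+.95*18,55],[487.3+.31*18,14.1-.95*18,55]],s))
E
```

```text
13.75 [486.87  14.05  99.35] w 35.01746030984654 F tool [ 0.3  -0.09  0.42] M tool [-0.09 -0.03  0.03] angx 18.291215399136146 tilt [-0. -0. -1.]
X,Y plate 475.05927964246257 107.51436555767545 faceY if gripping 215.51436555767543 q7 0.276383791393312
move [ 0.65  0.12 65.35] rot [-0.02  0.2   0.09]
[[318.24 223.24]
 [318.35 198.68]
 [318.12 246.68]]
```

View pics/w7.png

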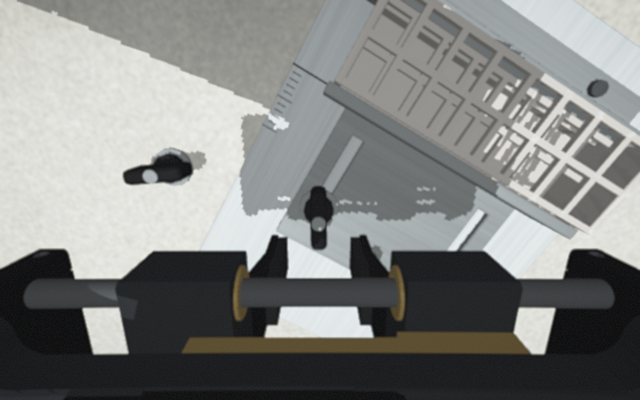

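play_rows(
  delta_pos=[
    [0.6,0,18],
    [0,0,22],
    [0,0,16],
    [0,0,5],
    [0,0,0],
    [0,0,0],
  ],
  rot=[
    [0,0,0],
    [0,0,0],
    [0,0,0],
    [0,0,0],
    [0,0,0],
    [0,0,0],
  ],
  jaw=[40,40,40,40,40,40],
)

```text
t: 14.55
eef_pos: [488.7, 14.4, 38.1]
tool_rot: [0.987, 0.161, -0.0, -0.0]
ft_force: [0.3, -0.7, 0.3]
width: 35.0
```

```bash
python3 - <<'E'
exec(open("go.py").read())
go([487.3,14.1,32],18.2)
E
```

```text
14.55 [488.74  14.44  38.13] w 34.985058740686064 F tool [ 0.1   0.79 -0.28] M tool [-0.   -0.09  0.01] angx 18.485897789083158 tilt [-0.  0. -1.]
X,Y plate 476.82508842937517 108.25109367959995 faceY if gripping 216.25109367959993 q7 0.34814214259105636
move [-1.47 -0.14  6.13] rot [-0.02  0.04  0.29]
```

play_rows(
  delta_pos=[
    [-1.4,0,5],
    [0,0,0],
    [0,0,0],
    [0,0,0],
    [0,0,0],
    [0,0,0],
    [0,0,0],
  ],
  rot=[
    [0,0,0],
    [0,0,0],
    [0,0,0],
    [0,0,0],
    [0,0,0],
    [0,0,0],
    [0,0,0],
  ],
  jaw=[40,40,20,10,0,0,0],
  newtons=45,
)

```text
t: 15.42
eef_pos: [486.6, 13.8, 33.7]
tool_rot: [0.987, 0.161, -0.001, -0.001]
ft_force: [-0.2, -0.1, 0.4]
width: 11.8
```

```bash
python3 st.py
```

```text
15.425 [486.62  13.78  33.71] w 11.795167457495056 F tool [-0.22  0.05 -0.43] M tool [ 0.   -0.11 -0.02] angx 18.48456674077817 tilt [-0.  0. -1.]
X,Y plate 474.86772140794267 107.19296955647722 faceY if gripping 215.19296955647724 q7 0.35347808281901194
```

play_rows(
  delta_pos=[
    [0,0,0],
    [0,0,0.1],
    [0,0,0.1],
  ],
  rot=[
    [0,0,4],
    [0,0,5],
    [0,0,5],
  ],
  jaw=[0,0,0],
)

```text
t: 15.8
eef_pos: [486.5, 13.8, 33.5]
tool_rot: [0.999, 0.036, -0.001, -0.0]
ft_force: [-1.9, -0.8, 2.3]
width: 11.8
```

```bash
python3 st.py
```

```text
15.8 [486.53  13.76  33.47] w 11.796859718248944 F tool [-1.94  0.62 -2.3 ] M tool [-0.13 -0.46 -0.02] angx 4.095419340374358 tilt [-0.  0. -1.]
X,Y plate 474.7811411169209 107.1616629631977 faceY if gripping 215.1616629631977 q7 0.11490814387318235
```

play_rows(
  delta_pos=[
    [0,0,0.1],
    [0,0,0.1],
  ],
  rot=[
    [0,0,4],
    [0,0,4],
  ],
  jaw=[0,0],
)

```text
t: 16.05
eef_pos: [486.4, 13.7, 33.4]
tool_rot: [0.999, -0.037, -0.001, -0.0]
ft_force: [-1.3, -0.5, 2.7]
width: 11.6
```

```bash
python3 st.py
```

```text
16.05 [486.45  13.72  33.36] w 11.64933540191944 F tool [-1.29  0.62 -2.68] M tool [-0.25 -0.47 -0.04] angx -4.187465328829477 tilt [-0.  0. -1.]
X,Y plate 474.7093988506049 107.10202148221853 faceY if gripping 215.10202148221853 q7 -0.021881667109885285
```

play_rows(
  delta_pos=[
    [0,0,0.1],
    [0,0,0.1],
  ],
  rot=[
    [0,0,4],
    [0,0,4],
  ],
  jaw=[0,0],
)

```text
t: 16.3
eef_pos: [486.4, 13.7, 33.2]
tool_rot: [0.994, -0.108, -0.001, -0.0]
ft_force: [-1.4, -0.2, 3.2]
width: 11.6
```

```bash
python3 st.py
```

```text
16.3 [486.37  13.73  33.24] w 11.594590115655295 F tool [-1.34  0.47 -3.22] M tool [-0.35 -0.44 -0.05] angx -12.45393430738746 tilt [-0.  0. -1.]
X,Y plate 474.62799138976806 107.09645184231584 faceY if gripping 215.09645184231584 q7 -0.1580507828701441
```

play_rows(
  delta_pos=[
    [0,0,0.1],
    [0,0,0.1],
  ],
  rot=[
    [0,0,3],
    [0,0,3],
  ],
  jaw=[0,0],
)

```text
t: 16.55
eef_pos: [486.3, 13.8, 33.1]
tool_rot: [0.987, -0.162, -0.001, -0.0]
ft_force: [-2.8, -1.0, 2.8]
width: 11.3
```

```bash
python3 st.py
```

```text
16.55 [486.29  13.76  33.14] w 11.262212512622897 F tool [-2.36  1.89 -2.79] M tool [-0.35 -0.44  0.01] angx -18.665493000197767 tilt [-0.  0. -1.]
X,Y plate 474.54529608473223 107.11715133186642 faceY if gripping 215.1171513318664 q7 -0.26003736929774723
```

play_rows(
  delta_pos=[
    [0,0,0],
    [0,0,0],
  ],
  rot=[
    [0,0,4],
    [0,0,4],
  ],
  jaw=[0,0],
)

```text
t: 16.8
eef_pos: [486.2, 13.7, 33.1]
tool_rot: [0.973, -0.233, -0.002, -0.0]
ft_force: [-0.9, -0.5, 0.1]
width: 11.5
```

```bash
python3 st.py
```

```text
16.8 [486.21  13.73  33.07] w 11.53951107119385 F tool [-0.55  0.89 -0.11] M tool [-0.24 -0.19 -0.05] angx -26.916609399007903 tilt [-0.  0. -1.]
X,Y plate 474.4760647859967 107.0649619585819 faceY if gripping 215.0649619585819 q7 -0.3953006866865269
```

play_rows(
  delta_pos=[
    [0,0,0],
    [0,0,0],
  ],
  rot=[
    [0,0,3],
    [0,0,3],
  ],
  jaw=[0,0],
)

```text
t: 17.05
eef_pos: [486.2, 13.8, 33.0]
tool_rot: [0.959, -0.285, -0.001, 0.0]
ft_force: [-1.5, 0.2, 0.8]
width: 11.4
```

```bash
python3 st.py
```

```text
17.05 [486.18  13.82  32.99] w 11.440503349859604 F tool [-1.33  0.68 -0.78] M tool [-0.34 -0.23 -0.04] angx -33.12129400362329 tilt [-0.  0. -1.]
X,Y plate 474.43055792053985 107.14906871541815 faceY if gripping 215.14906871541814 q7 -0.4968584514872122
```

play_rows(
  delta_pos=[
    [0,0,0],
    [0,0,0],
  ],
  rot=[
    [0,0,3],
    [0,0,3],
  ],
  jaw=[0,0],
)

```text
t: 17.3
eef_pos: [486.1, 13.8, 32.9]
tool_rot: [0.942, -0.336, -0.001, 0.0]
ft_force: [-0.7, 1.0, 1.2]
width: 11.8
```

```bash
python3 st.py
```

```text
17.3 [486.14  13.84  32.91] w 11.809005239464916 F tool [-1.16 -0.35 -1.16] M tool [-0.32 -0.19 -0.04] angx -39.3137794901703 tilt [-0.  0. -1.]
X,Y plate 474.3864948338068 107.1609254949185 faceY if gripping 215.1609254949185 q7 -0.5977615555641391
```

play_rows(
  delta_pos=[
    [0,0,0],
    [0,0,0],
  ],
  rot=[
    [0,0,3],
    [0,0,3],
  ],
  jaw=[0,0],
)

```text
t: 17.55
eef_pos: [486.1, 13.9, 32.8]
tool_rot: [0.922, -0.387, -0.001, 0.0]
ft_force: [-1.0, -0.2, 2.1]
width: 11.6
```

```bash
python3 st.py
```

```text
17.55 [486.07  13.86  32.83] w 11.590587887076161 F tool [-0.52  0.86 -2.14] M tool [-0.35 -0.17 -0.03] angx -45.508950814548584 tilt [-0.  0. -1.]
X,Y plate 474.3168131616161 107.1720446477332 faceY if gripping 215.1720446477332 q7 -0.6982979567365473
```

play_rows(
  delta_pos=[
    [0,0,0],
    [0,0,0],
  ],
  rot=[
    [0,0,3],
    [0,0,3],
  ],
  jaw=[0,0],
)

```text
t: 17.8
eef_pos: [486.0, 13.9, 32.8]
tool_rot: [0.9, -0.436, -0.001, 0.001]
ft_force: [-1.7, -0.2, 0.8]
width: 11.3
```

```bash
python3 st.py
```

```text
17.8 [486.05  13.9   32.8 ] w 11.318695222689762 F tool [-0.91  1.47 -0.78] M tool [-0.37 -0.13 -0.04] angx -51.69495153832828 tilt [-0.  0. -1.]
X,Y plate 474.28059826796465 107.20734822218955 faceY if gripping 215.20734822218955 q7 -0.7983723581229343
```

play_rows(
  delta_pos=[
    [0,0,0],
    [0,0,0],
  ],
  rot=[
    [0,0,3],
    [0,0,3],
  ],
  jaw=[0,0],
)

```text
t: 18.05
eef_pos: [486.0, 13.9, 32.8]
tool_rot: [0.875, -0.484, -0.001, 0.001]
ft_force: [-1.6, -0.1, 2.3]
width: 11.8
```

```bash
python3 st.py
```

```text
18.05 [486.04  13.94  32.81] w 11.752987874110115 F tool [-0.76  1.47 -2.28] M tool [-0.44 -0.1  -0.09] angx -57.875596685207114 tilt [-0.  0. -1.]
X,Y plate 474.2667485837937 107.24406930577545 faceY if gripping 215.24406930577544 q7 -0.8978176927475653
```

play_rows(
  delta_pos=[
    [0,0,0],
  ],
  rot=[
    [0,0,2],
  ],
  jaw=[0],
  newtons=60,
)

```text
t: 18.18
eef_pos: [486.0, 13.9, 32.8]
tool_rot: [0.866, -0.5, -0.001, 0.001]
ft_force: [-2.3, 0.2, 1.8]
width: 11.6
```

```bash
python3 st.py
```

```text
18.175 [486.03  13.95  32.81] w 11.611287234986376 F tool [-1.34  1.94 -1.83] M tool [-0.38 -0.05 -0.13] angx -59.945315069963144 tilt [-0.  0. -1.]
X,Y plate 474.2517382995421 107.24541223867345 faceY if gripping 215.24541223867345 q7 -0.9310651336037495
```

play_rows(
  delta_pos=[
    [0,0,0],
  ],
  rot=[
    [0,0,2],
  ],
  jaw=[0],
)

```text
t: 18.3
eef_pos: [486.0, 14.0, 32.8]
tool_rot: [0.857, -0.515, -0.001, 0.001]
ft_force: [-1.2, -0.7, 1.4]
width: 11.4
```

```bash
python3 st.py
```

```text
18.3 [486.    13.97  32.8 ] w 11.356520165125312 F tool [ 0.05  1.42 -1.38] M tool [-0.38 -0.04 -0.11] angx -62.02782345281738 tilt [-0.  0. -1.]
X,Y plate 474.2265880606755 107.26184984287784 faceY if gripping 215.26184984287784 q7 -0.9644558863364849
```

play_rows(
  delta_pos=[
    [0,0,0],
  ],
  rot=[
    [0,0,2.5],
  ],
  jaw=[0],
)

```text
t: 18.42
eef_pos: [486.0, 14.0, 32.8]
tool_rot: [0.845, -0.535, -0.001, 0.001]
ft_force: [-1.6, 0.4, 1.9]
width: 11.4
```

```bash
python3 st.py
```

```text
18.425 [485.97  13.98  32.78] w 11.438013442792776 F tool [-1.11  1.29 -1.91] M tool [-0.41  0.02 -0.11] angx -64.6300019700444 tilt [-0.  0. -1.]
X,Y plate 474.194620913181 107.26729573784671 faceY if gripping 215.26729573784672 q7 -1.0060157169299009
```

play_rows(
  delta_pos=[
    [0,0,0],
  ],
  rot=[
    [0,0,2.5],
  ],
  jaw=[0],
)

```text
t: 18.55
eef_pos: [486.0, 14.0, 32.8]
tool_rot: [0.833, -0.554, -0.001, 0.001]
ft_force: [-1.9, -0.6, 1.1]
width: 11.3
```

```bash
python3 st.py
```

```text
18.55 [485.98  14.01  32.79] w 11.258097386605746 F tool [-0.14  2.01 -1.12] M tool [-0.38 -0.06 -0.14] angx -67.23707537483028 tilt [-0.  0. -1.]
X,Y plate 474.19838172833073 107.30254730946945 faceY if gripping 215.30254730946945 q7 -1.0475562644532412
```

play_rows(
  delta_pos=[
    [0,0,0],
    [0,0,0],
  ],
  rot=[
    [0,0,2.5],
    [0,0,2.5],
  ],
  jaw=[0,0],
)

```text
t: 18.8
eef_pos: [485.9, 14.0, 32.8]
tool_rot: [0.807, -0.591, -0.001, 0.001]
ft_force: [-1.5, -0.5, 2.6]
width: 11.8
```

```bash
python3 - <<'E'
exec(open("st.py").read())
im=grab_frame("wrist")[:,:,::-1];pickle.dump(s,open("s8.pkl","wb")); cv2.imwrite("pics/w8.png",im)
E
```

```text
18.8 [485.94  14.04  32.78] w 11.775295553123014 F tool [ 0.02  1.6  -2.6 ] M tool [-0.35 -0.01 -0.15] angx -72.44977557583935 tilt [-0.  0. -1.]
X,Y plate 474.1490577734778 107.31596085996925 faceY if gripping 215.31596085996927 q7 -1.1303094652003924
```

View pics/w8.png

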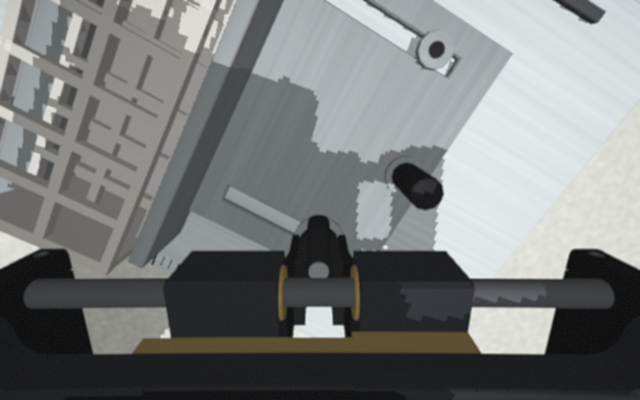

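play_rows(
  delta_pos=[
    [0,0,0],
    [0,0,0],
  ],
  rot=[
    [0,0,2.5],
    [0,0,2.5],
  ],
  jaw=[0,0],
)

```text
t: 19.1
eef_pos: [485.9, 14.1, 32.8]
tool_rot: [0.779, -0.627, -0.001, 0.001]
ft_force: [-1.5, -0.2, 1.7]
width: 11.6
```

```bash
python3 st.py
```

```text
19.1 [485.95  14.1   32.8 ] w 11.634667224002763 F tool [-0.15  1.51 -1.66] M tool [-0.39  0.02 -0.22] angx -77.6463137399019 tilt [-0.  0. -1.]
X,Y plate 474.14894228796055 107.37699139434993 faceY if gripping 215.37699139434994 q7 -1.2124793254438753
```

play_rows(
  delta_pos=[
    [0,0,0],
    [0,0,0],
  ],
  rot=[
    [0,0,2.5],
    [0,0,2],
  ],
  jaw=[0,0],
)

```text
t: 19.35
eef_pos: [485.9, 14.2, 32.8]
tool_rot: [0.753, -0.658, -0.001, 0.001]
ft_force: [-2.3, -1.5, 1.3]
width: 11.4
```

```bash
python3 st.py
```

```text
19.35 [485.94  14.17  32.78] w 11.441276464998749 F tool [ 1.18  2.51 -1.26] M tool [-0.39  0.1  -0.24] angx -82.2466286504168 tilt [-0. -0. -1.]
X,Y plate 474.1248832186614 107.44403565749258 faceY if gripping 215.44403565749258 q7 -1.2848829296065236
```

play_rows(
  delta_pos=[
    [0,0,0],
    [0,0,0],
  ],
  rot=[
    [0,0,2.5],
    [0,0,2.5],
  ],
  jaw=[0,0],
)

```text
t: 19.6
eef_pos: [485.9, 14.2, 32.8]
tool_rot: [0.723, -0.691, -0.001, 0.001]
ft_force: [-1.8, -0.2, 1.2]
width: 11.9
```

```bash
python3 st.py
```

```text
19.6 [485.92  14.18  32.76] w 11.855052213285138 F tool [ 0.15  1.84 -1.22] M tool [-0.45  0.08 -0.33] angx -87.39033395861415 tilt [-0. -0. -1.]
X,Y plate 474.1037951211469 107.45357800136546 faceY if gripping 215.45357800136546 q7 -1.3651551705403857
```

play_rows(
  delta_pos=[
    [0,0,0],
    [0,0,0],
  ],
  rot=[
    [0,0,2],
    [0,0,2],
  ],
  jaw=[0,0],
)

```text
t: 19.85
eef_pos: [485.9, 14.2, 32.8]
tool_rot: [-0.697, 0.717, 0.001, -0.001]
ft_force: [-1.8, -0.6, 2.1]
width: 11.5
```

```bash
python3 st.py
```

```text
19.85 [485.91  14.19  32.76] w 11.50933936963711 F tool [ 0.68  1.8  -2.14] M tool [-0.37  0.13 -0.34] angx -91.56500311552658 tilt [-0. -0. -1.]
X,Y plate 474.0944526404358 107.45879383567633 faceY if gripping 215.45879383567632 q7 -1.4299994187007175
```

play_rows(
  delta_pos=[
    [0,0,0],
    [0,0,0],
  ],
  rot=[
    [0,0,2],
    [0,0,2],
  ],
  jaw=[0,0],
)

```text
t: 20.1
eef_pos: [485.9, 14.3, 32.8]
tool_rot: [-0.67, 0.742, 0.001, -0.001]
ft_force: [-2.6, -1.0, 1.6]
width: 11.4
```

```bash
python3 st.py
```

```text
20.1 [485.91  14.26  32.76] w 11.40787547461803 F tool [ 1.25  2.48 -1.62] M tool [-0.41  0.19 -0.41] angx -95.80125007171534 tilt [-0. -0. -1.]
X,Y plate 474.08184355724484 107.53191163871219 faceY if gripping 215.5319116387122 q7 -1.4952721523096295
```

play_rows(
  delta_pos=[
    [0,0,0],
    [0,0,0],
    [0,0,0],
    [0,0,0],
    [0,0,0],
    [0,0,-8],
    [0,0,-25],
    [0,0,-30],
    [0,0,-35],
    [0,0,-30],
    [0,0,-10],
    [0,0,0],
  ],
  rot=[
    [0,0,0],
    [0,0,0],
    [0,0,0],
    [0,0,0],
    [0,0,0],
    [0,0,0],
    [0,0,0],
    [0,0,0],
    [0,0,0],
    [0,0,0],
    [0,0,0],
    [0,0,0],
  ],
  jaw=[0,20,35,40,40,40,40,40,40,40,40,40],
)

```text
t: 21.6
eef_pos: [486.7, 13.4, 176.3]
tool_rot: [-0.669, 0.743, 0.001, -0.001]
ft_force: [-0.6, -0.1, -1.1]
width: 34.6
```

```bash
python3 - <<'E'
exec(open("st.py").read())
pickle.dump(s,open("s9.pkl","wb"))
for n in ["wrist","scene","top"]:
  im=grab_frame(n)[:,:,::-1]; cv2.imwrite(f"pics/{n}9.png",im)
im=cv2.imread("pics/scene9.png");cv2.imwrite("pics/s9c.png",cv2.resize(im[180:280,240:370],None,fx=6,fy=6,interpolation=cv2.INTER_CUBIC))
E
```

```text
21.6 [486.73  13.38 176.33] w 34.619203530950955 F tool [0.16 0.57 1.06] M tool [-0.25  0.    0.02] angx -95.9846423040402 tilt [-0.  0. -1.]
X,Y plate 475.0482555518409 106.82189099768567 faceY if gripping 214.82189099768567 q7 -1.770229789801442
```

View pics/wrist9.png

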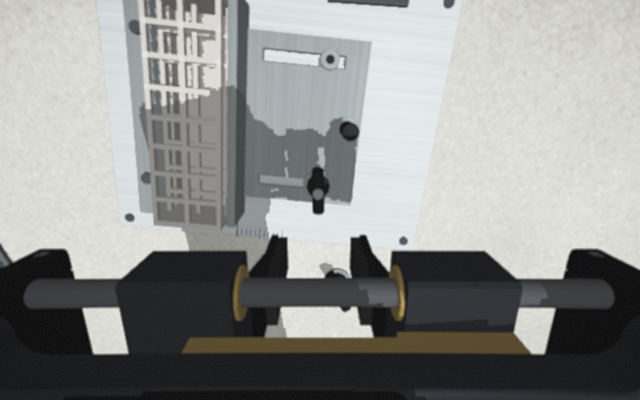

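View pics/s9c.png

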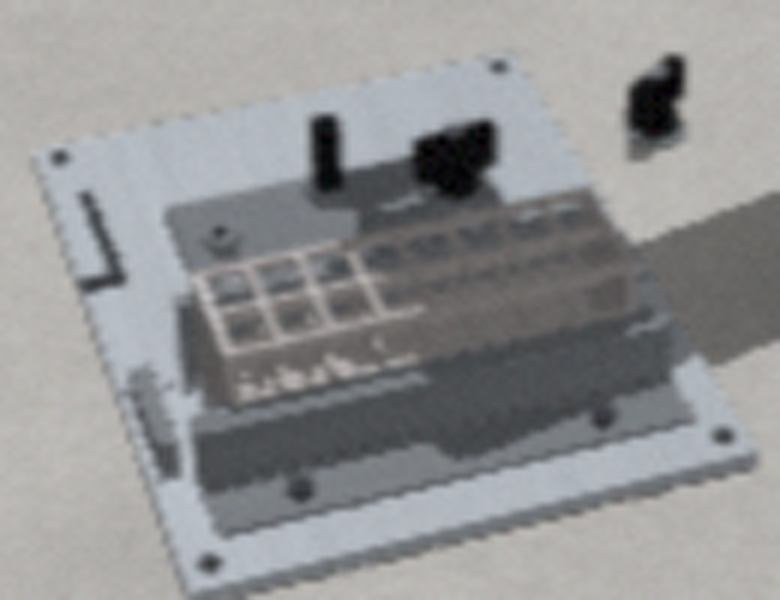

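```bash
python3 - <<'E'
from m import *
s=pickle.load(open("s9.pkl","rb"))
im=cv2.imread("pics/wrist9.png");cv2.imwrite("pics/w9c.png",cv2.resize(im[20:240,120:420],None,fx=2.66,fy=2.66,interpolation=cv2.INTER_CUBIC))
P=np.r_[pix2w("wrist",[[349,130]],58,s),pix2w("wrist",[[318,194]],55,s),pix2w("wrist",[[130,217],[403,240]],10,s)]
print(np.c_[P[:,:2]@[.9813,-.1925],P[:,:2]@[.1925,.9813]])
E
```

```text
[[536.1  85.7]
 [475.1 107.3]
 [417.5 309.8]
 [417.1   5.6]]
```

View pics/w9c.png

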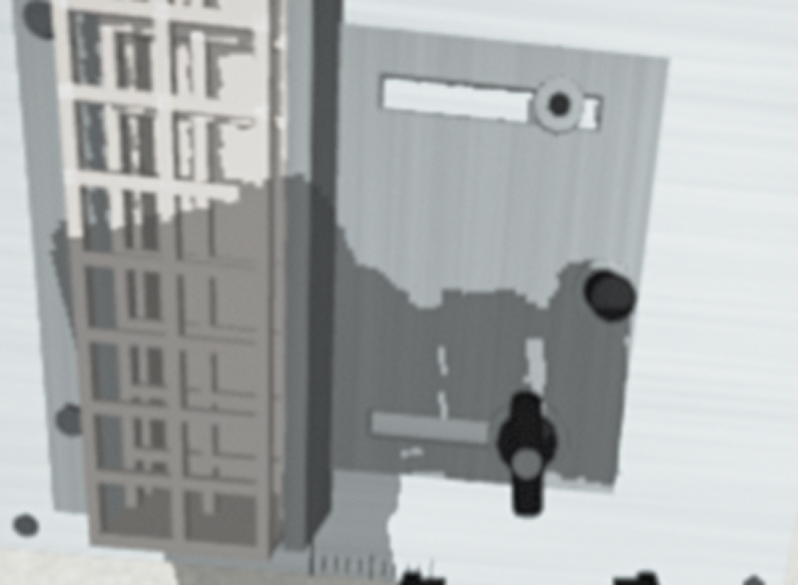

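```bash
python3 -c "
from cell import *
job_done()"
```

```text
the job is handed in; nothing more can be done
```

The nest is set: the guide is at the set line with the rack home against the rail, and the knob is tight. I handed the job in after 21.8 s; no verdict is reported.

- **Guide:** I gripped the post and slid the guide about 47 mm until it stopped moving. I then held about 10 N at the wrist for over half a second. Taking off the guide's rubbing, that is roughly 5–8 N on the rack. The rack force itself was not measured.
- **Knob:** I turned it clockwise about 2.0 rad. Torque began to rise after about 1.3 rad and reached 0.41 N m, then I let go and raised the gripper clear. I could not measure the clamp force, so 0.41 N m is the only evidence for it.
- **Position check:** After release the camera put the post where it should be with the guide on the line, within about 1 mm. The measurements during the push disagreed with each other by about 1 mm either side, from about 1 mm past the line to about 1.5 mm short, which is near the camera accuracy and the 1.5 mm tolerance.
- **Rest of the nest:** The rack looks parallel to the guide and rail, and the wing stayed at the angle where I released it.
- **Bystanders:** The gripper only worked at the post and the stud knob, and the spare knob had not moved in the last scene picture. I did not measure the other bystanders at the end.

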